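# Hang the lift-off door of the spares cabinet on its two pintle pins and swing it shut

### The job

Lift the white lift-off door out of the blue spares case and gently lower it, standing open about square to the front of the grey cabinet, so that both its knuckles go down over both upright pintle pins at once and sit fully home; feel for the pins, do not force them. Then let go, swing the door fully shut against the cabinet's rubber stops, and leave the door and everything else undisturbed.

Things in the scene. Friction and masses are not known exactly. Their poses are not given: they have to be found in the camera images.
- door: White flat lift-off door, 110 mm wide (its x), 10 mm thick (y), 150 mm tall (z), about 0.3 kg, upright in the blue case. Origin: centre of its underside. Has two dark knuckles, see knuckle. Best gripped across its thickness by the top edge, from above. Hung open square to the cabinet, door +x points along cabinet -x; shut, door +x points along cabinet -y.
- knuckle (a point): Centre of the underside of the door's lower knuckle: door x = -65, y = 0, z = 30 mm; axes as the door's. The knuckles are two upright tubes on one axis, outside 23 mm, bore 11.5 mm, 18 mm tall; the upper one's underside is 85 mm above this point.
- cabinet: Fixed open-fronted grey steel cabinet, 100 mm deep (its x), 180 mm wide (y), 190 mm tall. Origin: centre of its underside, on the work surface. Its front, at x = -50 mm, faces its -x; hinge pins at the front's +y side, see slot_end. Two black rubber stops on the front at y = -53 mm hold the shut door parallel to the front, mid-plane at x = -68 mm. Over 40 N between door and cabinet spoils it.
- slot_end (a point): Reference at the -y end of the hinge strip's 18 mm slots: cabinet x = -68, y = 56, z = 50 mm. The pins' axis is upright, 1 to 17 mm from here towards cabinet +y, unmeasured (strip firm under 100 N); x is true: look or feel for it. Two upright brass pins, one 85 mm above the other, feet at z = 50 and 135 mm, 7.5 mm across, 18 mm long, flat-topped; knuckles sit at the feet. The door swings freely.
- case: Fixed blue plastic spares case, open top, 190 mm (its x) by 130 mm (its y), 70 mm tall, walls 5 mm; origin: centre of its underside. Two low ribs (up to z = 45 mm) make a 14 mm slot along its x through its centre in which the door stands, door underside 6 mm above the work surface.
- case_lid (a joint): Angle of the case's blue lid (190 by 130 mm) on a stiff friction hinge along the case's +x rim, at z = 70 mm: 0 shut, about 1.8 rad = standing open, leaning away from the case. Leave it alone.
- adapter: Brass camera screw adapter, 30 mm flange, 26 mm tall, loose. Origin: centre of underside. Leave alone.
- bakelite_knob: Chipped cream bakelite rotary knob, 44 mm across, 22 mm tall, loose. Origin: centre of underside. Leave alone.
- tripod_plate: Black quick-release tripod plate, 85 by 50 mm, 12 mm thick, loose. Origin: centre of underside. Leave alone.
- lens_hood: Silver metal lens hood, a ring widening upward, 78 mm across the top, 45 mm tall, loose. Origin: centre of underside. Leave alone.
Things that resemble listed ones, but are neither listed nor needed, are in the scene too. What is meant by the door is not yellow, and is the smaller of those in its own colour.

How it is judged (in metres and radians):
On the way:
1. the door hangs free on both pins, let go, knuckles fully home, upright, still standing open (at least 40 degrees from shut) (z of knuckle in the frame of cabinet between 0.047 and 0.053 m and x of knuckle in the frame of cabinet between -0.072 and -0.064 m and y of knuckle in the frame of cabinet between 0.054 and 0.076 m and angle between door's own z axis and vertical below 0.06 rad and angle between the x axis of door and the y axis of cabinet, either way round above 0.7 rad and contact force between the fingers and door below 0.1 N), for 0.2 s.
At the end, for the whole second after the job is handed in: The door hangs upright (within 0.06 rad) on both pins, knuckles home on their shoulders within 3 mm (and on the pins' line: within 4 mm along cabinet x, 11 mm of the slots' middle along y), shut to within 0.09 rad of parallel to the cabinet front, and at rest (z of knuckle in the frame of cabinet between 0.047 and 0.053 m and x of knuckle in the frame of cabinet between -0.072 and -0.064 m and y of knuckle in the frame of cabinet between 0.054 and 0.076 m and y of door in the frame of cabinet below 0.02 m and angle between door's own z axis and vertical below 0.06 rad and angle between the x axis of door and the y axis of cabinet, either way round below 0.09 rad and linear speed of door below 0.02 m/s); the robot touches nothing.
It fails at once if door and cabinet pressed together with more than 40 N (contact force between door and cabinet above 40 N).
It fails at once if the robot leans on the cabinet with more than 25 N (contact force between the arm and cabinet above 25 N).
It fails at once if the door is tipped over (more than 0.4 rad) (angle between door's own z axis and vertical above 0.4 rad).
It fails at once if the lid of the case is knocked out of place by the robot (value of joint case_lid below 1.5 rad or contact force between the arm and case above 15 N).
It fails at once if a bystander is moved by more than 20 mm (distance of any of adapter, bakelite_knob, tripod_plate, lens_hood from where it was at the start of the episode above 0.02 m).
It also fails if it takes over 72 s, if anything falls off the work surface, if the arm or the gripper's body presses on something with over 40 N, if the wrist force passes 120 N, or if a joint passes its speed limit or range.

### The arm

A 7-joint arm with a two-finger parallel gripper is mounted at the origin on the work surface. World frame = base frame: x ahead of the robot, y to its left, z up, the work surface at z = 0. Lengths are in mm, angles in degrees, forces in N, time in s.
With the tool pointing down it reaches from about 425 to 800 mm from the base axis. Payload 8.3 kg.
Tool frame: the origin (TCP) lies midway between the tips of the shut fingers; the grasp point (between the pads) lies 19 mm behind it; z points along the fingers, y is the line along which they close (so a half turn about z gives the same grasp; the last joint's range is limited). The gripper opens to 85 mm and grips with 20 to 120 N. Pads are 22 mm wide; open, the fingers measure 114 mm over their backs; the gripper's body (76 mm by 85 mm) begins 54 mm behind the grasp point. The pads swing forward as they close: fully open they stand 13 mm farther back than shut.
Start: joints at [64.578, 21.967, 0.94, 78.501, -0.361, 79.538, -2.664], TCP at [232.324, -580.197, 231.279] pointing down, gripper open.
Joint ranges: [-169.22, 169.22], [-14.56, 117.87], [-87.37, 89.26], [10.42, 133.3], [-82.24, 262.24], [0.94, 117.77], [-172.7, 172.7]. Speed limits (degrees/s): [136.94, 136.94, 172.46, 172.46, 180, 180, 180].

### API

Orientations are given as a 3x3 rotation matrix whose columns are the frame's x, y, z axes.
In Python, from cell import get_state, grab_frame, get_calibration, close_job gives the robot as it stands.
- The arm moves only by the tool play_rows, never from a script. Its argument "targets" is a list of rows, each a list of 7 numbers: the turn, a rotation vector about the tool's x, y, z in rad, then the shift along the tool's x, y, z in m, then the finger opening in m, from 0 to 0.0854. In form: [[wx, wy, wz, tx, ty, tz, gripper], ...]. A call has 1 to 12 rows; each row shifts and turns the commanded pose from where the row before left it, along the tool's axes as they then stand; what a row does not reach is not made up. A row lasts 1/10 s, in which the tool goes at most 50 mm and 8.59 degrees, less where a joint would pass 70% of its speed; a pose out of reach is approached as far as the arm can. A call with a gripper value outside its range is refused whole. The fingers move at their own pace and stop on an object; "force" is the grip in N (left out, the last holds). Time passes only in rows, so rows that do not move let the fingers close. It gives the time, the measured TCP pose, the force, the opening and the grip force at its end, in the units of the state.
- get_state(): the state, without advancing time (a new reading comes with each control period).
- grab_frame(name): name is "scene" or "top" or "wrist"; returns the picture (384x512x3 uint8, blue, green, red); there is no depth.
- get_calibration(name): a dict with "K" (3x3 intrinsics, pixels), "k1" (the pictures are not rectified: a ray, as slopes to the right and down, at radius r is drawn at 1 + k1 r^2 times it, then the intrinsics apply), "xyz" and "orientation" of the camera in the world. Camera axes: x right, y down, z forward; pixel columns grow to the right and rows downward; lengths in mm; the calibration is good to about 2 mm. A picture is of the moment at which its call begins: read the wrist's pose just before it. get_calibration takes no time and is no camera call; for the wrist camera it gives the pose at the moment of the call.
- close_job(): hands the job in; it is judged then, once.
The state is a dict: "t": time; "joint_positions": joint angles; "dq": joint speeds; "effort": joint torques, N m; "ee_pos": TCP position; "eef_rot": TCP orientation; "wrist_force": force on the tool from outside, world axes, zero at the start; "ft_torque": the same for the moment, N m; "opening": opening from 0.0 (shut) to 1.0 (fully open); "finger_force": force on a finger pad.
Only numpy, scipy, OpenCV 4.12 (cv2) and the standard library are available. Lean on these libraries where they do the work, as an engineer would, in place of code of your own. Each camera call takes 0.05 s, during which the arm holds its last target. There are 200 camera calls.

## Working session

There is one attempt and no reset: what is moved stays moved. The work goes in short steps, Python scripts to look and compute and a tool call to move; the robot and the scene stay as the last step left them, time stands still between calls to the robot, and variables do not carry over. Pictures are saved under pics/ and viewed, at most 10 in all, crops included, and the job is handed in when it is done.

Besides the shell and the picture viewer there is one more tool, called as name(argument=value, ...), one argument or row to a line, values as JSON. play_rows: Moves the arm, as the interface text tells. Its arguments: {"type":"object","properties":{"targets":{"type":"array","items":{"type":"array","items":{"type":"number"}}},"force":{"type":"number"}},"required":["targets"]}

```bash
mkdir -p pics; cat > h.py <<'E'
import numpy as np, cv2
from cell import get_state, grab_frame, get_calibration, close_job
def ray(c,uv):
    K=np.array(c["K"]);k1=c["k1"];R=np.array(c["orientation"]);
    p=cv2.undistortPoints(np.array([[uv]],float),K,np.array([k1,0,0,0,0.]))[0,0]
    d=R@np.array([p[0],p[1],1]);return np.array(c["xyz"],float),d
def onz(c,uv,z):
    o,d=ray(c,uv);return o+d*(z-o[2])/d[2]
def proj(c,P):
    K=np.array(c["K"]);R=np.array(c["orientation"]);q=R.T@(np.array(P,float)-np.array(c["xyz"]))
    s=q[:2]/q[2];s=s*(1+c["k1"]*(s@s));return K[:2,:2]@s+K[:2,2]
def tri(c1,u1,c2,u2):
    o1,d1=ray(c1,u1);o2,d2=ray(c2,u2)
    t=np.linalg.lstsq(np.array([d1,-d2]).T,o2-o1,rcond=None)[0]
    a,b=o1+t[0]*d1,o2+t[1]*d2
    return (a+b)/2,np.linalg.norm(a-b)
E
python3 - <<'E'
from h import *
ims=[]
for n in("scene","top"):
    f=grab_frame(n);cv2.imwrite(f"pics/{n}.png",f);c=get_calibration(n);print(n,c)
    cv2.imwrite(f"pics/{n}_v.png",cv2.resize(f,(800,600),interpolation=cv2.INTER_CUBIC))
s=get_state();print(s)
E
```

```text
scene {'K': array([[406.35689811,   0.        , 257.42113788],
       [  0.        , 406.35689811, 193.02870898],
       [  0.        ,   0.        ,   1.        ]]), 'k1': -0.09918922112338215, 'xyz': array([999.90074707, 532.52963021, 923.92366055]), 'orientation': array([[-0.79632526,  0.44142745, -0.413531  ],
       [ 0.60484588,  0.57519647, -0.55073632],
       [-0.00524855, -0.68868776, -0.72503905]])}
top {'K': array([[376.30629362,   0.        , 254.47764333],
       [  0.        , 376.30629362, 193.68723019],
       [  0.        ,   0.        ,   1.        ]]), 'k1': -0.12703660698481853, 'xyz': array([ 292.741074  ,  -77.69883805, 1399.3113599 ]), 'orientation': array([[-0.00110931, -0.98527782,  0.17095725],
       [-0.9999201 , -0.00105988, -0.01259673],
       [ 0.01259248, -0.17095757, -0.98519792]])}
{'t': 0.1, 'joint_positions': array([64.57981818, 22.01082774,  0.9398316 , 78.55505123, -0.36344953,
       79.53905286, -2.66542824]), 'dq': array([-0.07580257, -0.1486807 ,  0.04730469, -0.15113248,  0.07629428,
       -0.04691401, -0.10567785]), 'effort': array([ 5.16028769e-03, -6.29131079e+01,  8.49004872e-01, -3.72756851e+01,
        1.69416127e-02,  1.04927702e-02,  1.34593965e-04]), 'ee_pos': array([ 232.13295596, -579.79796306,  230.37667448]), 'eef_rot': array([[ 9.28376964e-01,  3.71639315e-01, -6.57555226e-04],
       [ 3.71639897e-01, -9.28375484e-01,  1.65768157e-03],
       [ 5.60149094e-06, -1.78332714e-03, -9.99998410e-01]]), 'wrist_force': array([-0.8843794 , -0.14776519,  0.0187556 ]), 'ft_torque': array([-0.01737679, -0.05621848,  0.02041695]), 'finger_force': 0.0, 'opening': 0.9985498898861612}
```

View pics/scene_v.png

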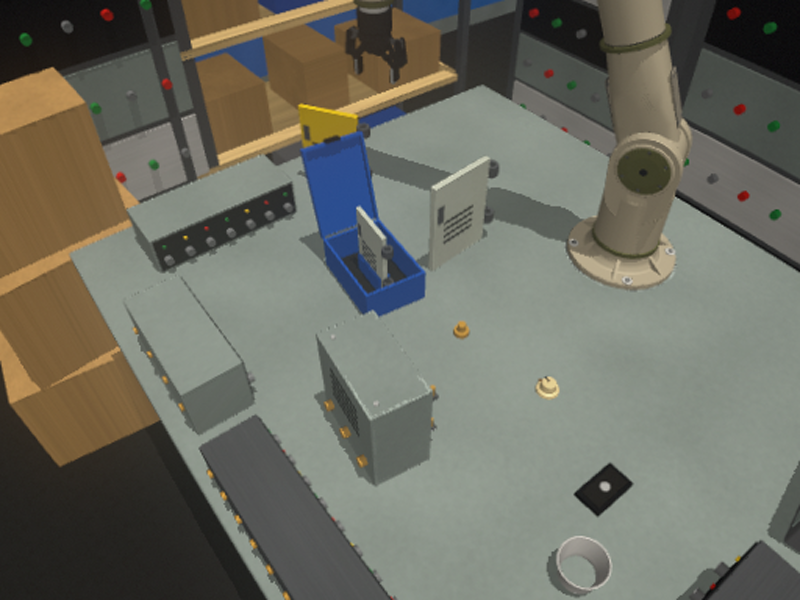

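View pics/top_v.png

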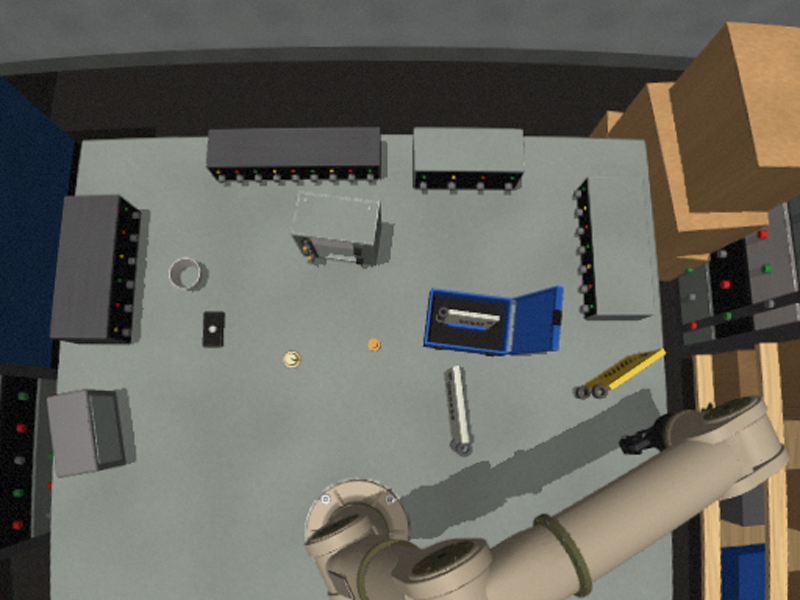

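The scene view shows three doors (pixels in the 800×600 view): a small white one in the blue case (scene 372,240; top 470,318), a larger white one standing free (scene 462,215; top 457,410), and a yellow one (scene 328,125; top 625,375). The one in the blue case fits, being white and the smaller white. The cabinet is at scene (380,395) and top (335,225), with its front facing the robot and its pins at about top (308,250). I'll confirm with an enlarged crop.

```bash
python3 - <<'E'
from h import *
def crop(n,x,y,w=100,h=75):
    f=cv2.imread(f"pics/{n}.png")[y:y+h,x:x+w];g=cv2.resize(f,(400,300),interpolation=cv2.INTER_CUBIC)
    for i in range(0,w,20): cv2.putText(g,str(x+i),(i*400//w,8),0,.3,(0,0,255));cv2.line(g,(i*400//w,8),(i*400//w,13),(0,0,255))
    for i in range(0,h,15): cv2.putText(g,str(y+i),(0,i*300//h+4),0,.3,(0,0,255))
    return g
m=np.vstack([np.hstack([crop("scene",190,115,110,83),crop("scene",195,200,100,75)]),np.hstack([crop("top",265,175),crop("top",170,115,90,68)])])
cv2.imwrite("pics/m1.png",m)
E
```

```text
(no output)
```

View pics/m1.png

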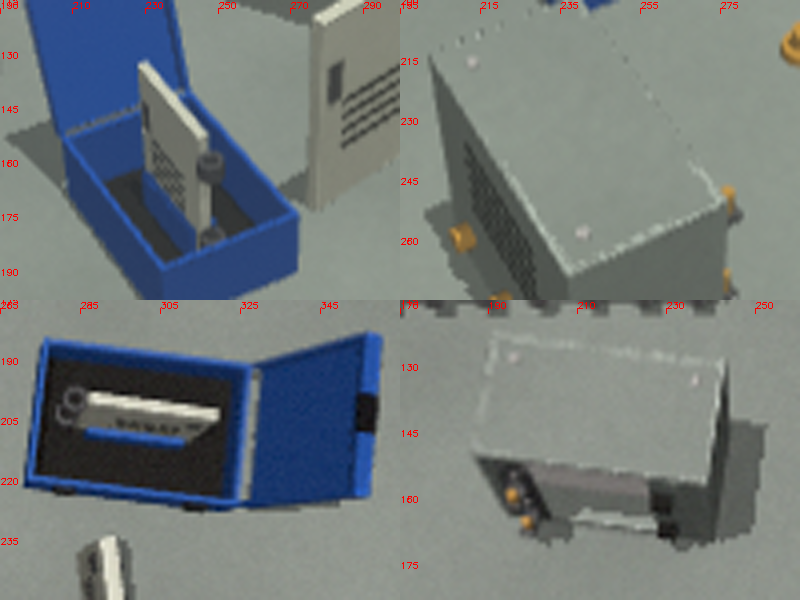

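The crop confirms the small white door with dark knuckles, standing in the case's slot. In the top image its top edge runs from about (287,199) to (320,203). The cabinet's brass pins are at about top (195,159) and (198.6,163).

```bash
python3 - <<'E'
from h import *
S=get_calibration("scene");T=get_calibration("top")
def show(n,t,s):
    p,e=tri(T,t,S,s);print(n,p.round(1),"gap",round(e,1));return p
show("door knuckle-end top",(287,199),(247,152.3))
show("door free-end top",(320,203),(228.5,132.4))
fy=show("cab front+y",(186.9,149.9),(275.8,251.2));by=show("cab back+y",(189.6,122.9),(237,268.7));bn=show("cab back-y",(243,128.5),(202.5,214.5))
d=by-bn;print("y-axis yaw",np.degrees(np.arctan2(d[1],d[0]))-90, np.linalg.norm(d),np.linalg.norm(fy-by))
show("pin top",(195.2,158),(277.3,247))
# top-view refinement: planes
for n,uv,z in(("door k",(287,199),156),("door f",(320,203),156),("fy",(186.9,149.9),190),("by",(189.6,122.9),190),("bn",(243,128.5),190),("fn",(238.6,155.9),190),("upin",(195.2,158.5),153),("lpin",(198.6,163),68)):
    print(n,onz(T,uv,z).round(1))
# white mask in the top view
f=cv2.imread("pics/top.png")[180:225,270:335].astype(int)
m=((f.min(2)>165)&(f.max(2)-f.min(2)<40)).astype(np.uint8)
n,l,st,ce=cv2.connectedComponentsWithStats(m);i=1+st[1:,4].argmax();print(st[i],ce[i]+[270,180])
ys,xs=np.nonzero(l==i);r=cv2.minAreaRect(np.stack([xs+270,ys+180],1).astype(np.float32));print(r)
# case rim
f=cv2.imread("pics/top.png");h=cv2.cvtColor(f,cv2.COLOR_BGR2HSV)
w=get_calibration("wrist");s=get_state();print(w["K"],w["k1"],np.array(s["eef_rot"]).T@(w["xyz"]-s["ee_pos"]),(np.array(s["eef_rot"]).T@w["orientation"]).round(3))
E
```

```text
door knuckle-end top [ 488.8 -200.9  155.3] gap 5.0
door free-end top [ 476.2 -313.2  152.3] gap 3.6
cab front+y [652.6 134.7 181.6] gap 2.1
cab back+y [748.1 125.8 188.6] gap 3.7
cab back-y [726.6 -53.7 184.9] gap 2.8
y-axis yaw -6.8476743439199055 180.7634517533852 96.16730741521307
pin top [630.6 111.3 154. ] gap 5.8
door k [ 490.5 -202.6  156. ]
door f [ 477.  -313.7  156. ]
fy [650.8 132.5 190. ]
by [746.2 126.8 190. ]
bn [725.9 -54.7 190. ]
fn [630.  -40.5 190. ]
upin [631.1 109.3 153. ]
lpin [637.2 109.1  68. ]
[18 18 31  7 74] [303.08108108 201.02702703]
((302.9999694824219, 200.99996948242188), (30.547014236450195, 2.262742042541504), 8.130102157592773)
[[320.02440675   0.         257.27768353]
 [  0.         320.02440675 191.3402075 ]
 [  0.           0.           1.        ]] -0.07011679589825702 [  79.50116651    1.040404   -142.58730198] [[-0.    -0.95  -0.313]
 [ 1.    -0.     0.   ]
 [-0.    -0.313  0.95 ]]
```

play_rows(
  targets=[
    [0,0,-0.134,0,0,-0.0125,0.085],
    [0,0,-0.134,0,0,-0.0125,0.085],
    [0,0,-0.134,0,0,-0.0125,0.085],
    [0,0,-0.134,0,0,-0.0125,0.085],
    [0,0,-0.134,0,0,-0.0125,0.085],
    [0,0,-0.134,0,0,-0.0125,0.085],
    [0,0,-0.134,0,0,-0.0125,0.085],
    [0,0,-0.134,0,0,-0.0125,0.085],
  ],
)

```text
t: 0.9
ee_pos: [232.2, -580.0, 331.2]
eef_rot: [[0.112, 0.994, -0.0], [0.994, -0.112, 0.001], [0.001, -0.001, -1.0]]
wrist_force: [0.2, 0.1, 0.5]
opening: 0.997
finger_force: 0.0
```

play_rows(
  targets=[
    [0,0,0,0.035,0.021,0,0.085],
    [0,0,0,0.035,0.021,0,0.085],
    [0,0,0,0.035,0.021,0,0.085],
    [0,0,0,0.035,0.021,0,0.085],
    [0,0,0,0.035,0.021,0,0.085],
    [0,0,0,0.035,0.021,0,0.085],
    [0,0,0,0.035,0.021,0,0.085],
    [0,0,0,0.035,0.021,0,0.085],
    [0,0,0,0.035,0.021,0,0.085],
    [0,0,0,0.035,0.021,0,0.085],
    [0,0,0,0,0,0,0.085],
    [0,0,0,0,0,0,0.085],
  ],
)

```text
t: 2.1
ee_pos: [482.4, -256.3, 330.9]
eef_rot: [[0.115, 0.993, -0.001], [0.993, -0.115, 0.0], [0.0, -0.001, -1.0]]
wrist_force: [-0.1, -1.4, -0.4]
opening: 0.998
finger_force: 0.0
```

```bash
cat >> h.py <<'E'
import pickle
def snap(tag):
    c=get_calibration("wrist");s=get_state();f=grab_frame("wrist")
    cv2.imwrite(f"pics/{tag}.png",f);pickle.dump((c,s),open(f"pics/{tag}.pkl","wb"));return f,c,s
def load(tag): return (cv2.imread(f"pics/{tag}.png"),)+pickle.load(open(f"pics/{tag}.pkl","rb"))
E
python3 -c "from h import *;snap('wd1')"
```

play_rows(
  targets=[
    [0,0,0,-0.03,0,0.02,0.085],
    [0,0,0,-0.03,0,0.02,0.085],
    [0,0,0,0,0,0,0.085],
    [0,0,0,0,0,0,0.085],
  ],
)

```text
t: 2.55
ee_pos: [473.3, -319.0, 290.3]
eef_rot: [[0.122, 0.993, -0.002], [0.993, -0.122, 0.001], [0.001, -0.002, -1.0]]
wrist_force: [0.3, -0.2, 0.6]
opening: 0.996
finger_force: 0.0
```

```bash
python3 -c "
from h import *
snap('wd2');a=load('wd1')[0];b=load('wd2')[0]
cv2.imwrite('pics/wd.png',np.hstack([a[:,60:460],b[:,60:460]]))"
```

```text
(no output)
```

View pics/wd.png

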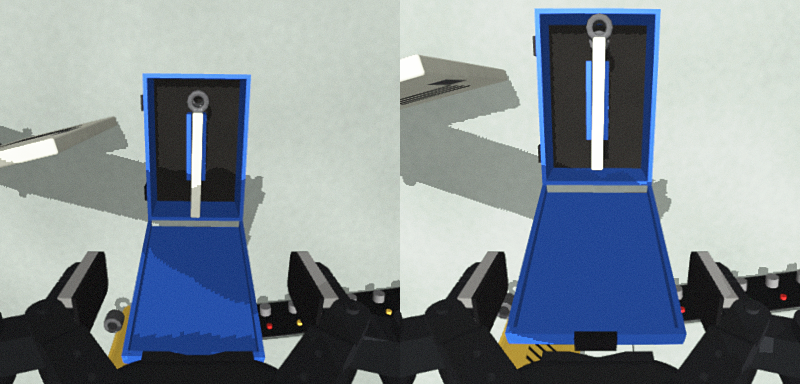

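Wrist views (column = view column + 60): the door's white top edge is upright in the image. It is at about col 256, rows 110–216 in the first view and col 258, rows 37–170 in the second. The knuckle ring is at (258,102) and (259,27), and the case and lid lie around and below it.

```bash
python3 - <<'E'
from h import *
D=[]
for t,x0,x1,y0,y1,kr in(("wd1",240,275,90,225,(258,102)),("wd2",240,275,20,180,(259,27))):
    f,c,s=load(t);g=f[y0:y1,x0:x1].astype(int)
    m=((g.min(2)>120)&(g.max(2)-g.min(2)<40)).astype(np.uint8)
    n,l,st,ce=cv2.connectedComponentsWithStats(m);i=1+st[1:,4].argmax();ys,xs=np.nonzero(l==i);ys+=y0;xs+=x0
    rows=np.unique(ys);w=np.array([(xs[ys==r].min(),xs[ys==r].max()) for r in rows])
    wd=w[:,1]-w[:,0]+1;ok=wd>=6;rr=rows[ok];cc=w[ok].mean(1);p=np.polyfit(rr,cc,1)
    print(t,"rows",rr[0],rr[-1],"fit",p,"width",wd[ok][:3],wd[ok][-3:])
    k=f[kr[1]-14:kr[1]+15,kr[0]-14:kr[0]+15].astype(int).mean(2);print(k[4:25:2,2:27:2].astype(int))
    D.append((c,(np.polyval(p,rr[0]),rr[0]-.5),(np.polyval(p,rr[-1]),rr[-1]+.5),s))
for k,n in((1,"knuckle end"),(2,"free end")):
    print(n,*[np.round(q,1) for q in tri(D[0][0],D[0][k],D[1][0],D[1][k])])
    for d in D: print("  on z=156",onz(d[0],d[k],156).round(1))
E
```

```text
wd1 rows 105 217 fit [-2.31635505e-02  2.59817827e+02] width [15 15 14] [9 9 7]
[[ 46  40  46  93 129 133 138 130 113  64  37  43  44]
 [ 45  37  86 129 117 114 105 113 119 115  64  47  42]
 [ 37  70 130 116  90  49  38  68 105 116 116  45  42]
 [ 40 109 124  96  29  17  27  22  54 115 115  68  41]
 [ 39 121 122  91  34  24  43  46  45 115 111  87  39]
 [ 55 119 113  83 106  34  44  50  64 104 113  92  43]
 [ 41 106 115  86  61  69  72  77  59 122 109  62  46]
 [ 41  92 127 131  78  54  56  95 119 129 114  28  39]
 [ 46  43 105 131 136 123 118 131 134 110  81  26  30]
 [ 39  45  45  96 145 128 142 147 129  75  30  26  27]
 [ 46  66  63  66 161 154 151 152 100  57  45  26  24]]
wd2 rows 20 169 fit [-1.50655585e-02  2.59037029e+02] width [21 22 23] [12 12 11]
[[ 58  59 134 137 132 134 134 133 134 134 120  60  54]
 [ 59 126 137 134 126 105 101 107 129 135 131 109  60]
 [ 70 139 134 127  60  44  35  38  77 129 137 133  82]
 [115 143 135  58  41  51  54  44  43  82 138 132  97]
 [139 139 133  40  41  38  29  41  40  59 139 131 110]
 [137 137 126  37  32  33  24  24  30  36 133 140 132]
 [123 136 130  35  27  27  33  30  23  59 143 132 100]
 [ 98 136 142  75  85 134 139 122  62  87 143 134  89]
 [ 62 137 143 142 112 129 129 133 119 149 143 132  58]
 [ 43 111 135 141 152 137 125 140 145 143 128  98  44]
 [ 47  41 107 176 248 246 248 245 245 138  95  38  53]]
knuckle end [ 489.3 -193.2  175.6] 0.1
  on z=156 [ 489.2 -194.2  156. ]
  on z=156 [ 489.7 -189.6  156. ]
free end [ 473.  -310.3  157.2] 0.1
  on z=156 [ 472.9 -310.8  156. ]
  on z=156 [ 473.  -310.6  156. ]
```

play_rows(
  targets=[
    [0,0,0,0.0444,0.0013,0,0.085],
    [0,0,0,0.0444,0.0013,0,0.085],
    [0,0,0,0.0444,0.0013,0,0.085],
    [0,0,0,0.0444,0.0013,0,0.085],
    [0,0,0,0.0444,0.0013,0,0.085],
    [0,0,0,0.0444,0.0013,0,0.085],
    [0,0,0,0.0444,0.0013,0,0.085],
    [0,0,0,0.0444,0.0013,0,0.085],
    [0,0,0,0.0444,0.0013,0,0.085],
    [0,0,0,0.0444,0.0013,0,0.085],
  ],
)

```text
t: 3.6
ee_pos: [540.0, 124.9, 292.7]
eef_rot: [[0.117, 0.993, 0.002], [0.993, -0.117, 0.0], [0.0, 0.002, -1.0]]
wrist_force: [0.8, 0.0, -0.6]
opening: 0.993
finger_force: 0.0
```

play_rows(
  targets=[
    [0,0,0.143,0,0,0.006,0.085],
    [0,0,0.143,0,0,0.006,0.085],
    [0,0,0.143,0,0,0.006,0.085],
    [0,0,0.143,0,0,0.006,0.085],
    [0,0,0.143,0,0,0.006,0.085],
    [0,0,0.143,0,0,0.006,0.085],
    [0,0,0.143,0,0,0.006,0.085],
    [0,0,0.143,0,0,0.006,0.085],
    [0,0,0.143,0,0,0.006,0.085],
    [0,0,0.143,0,0,0.006,0.085],
    [0,0,0.143,0,0,0.006,0.085],
    [0,0,0,0,0,0,0.085],
  ],
)

```text
t: 4.8
ee_pos: [539.7, 123.0, 225.6]
eef_rot: [[0.993, -0.121, 0.0], [-0.121, -0.993, 0.0], [0.0, -0.0, -1.0]]
wrist_force: [-0.5, -0.1, 0.5]
opening: 0.994
finger_force: 0.0
```

play_rows(
  targets=[
    [0,0,0,0,0,0,0.085],
    [0,0,0,0,0,0,0.085],
  ],
)

```text
t: 5.0
ee_pos: [540.3, 122.8, 226.2]
eef_rot: [[0.993, -0.116, 0.001], [-0.116, -0.993, 0.0], [0.001, -0.0, -1.0]]
wrist_force: [-0.6, -1.2, -0.5]
opening: 0.995
finger_force: 0.0
```

```bash
python3 -c "from h import *;snap('wp1')"
```

play_rows(
  targets=[
    [0,0,0,-0.02,-0.03,0,0.085],
    [0,0,0,-0.02,-0.03,0,0.085],
    [0,0,0,0,0,0,0.085],
    [0,0,0,0,0,0,0.085],
  ],
)

```text
t: 5.45
ee_pos: [507.4, 187.8, 225.9]
eef_rot: [[0.993, -0.116, 0.001], [-0.116, -0.993, 0.0], [0.001, -0.0, -1.0]]
wrist_force: [-0.2, -0.7, 0.2]
opening: 0.994
finger_force: 0.0
```

```bash
python3 -c "
from h import *
snap('wp2');a=load('wp1')[0];b=load('wp2')[0]
g=np.vstack([np.hstack([cv2.resize(q[0:200,120:320],(400,400)) for q in(a,b)])]);
for i in range(0,200,20):
  for o in(0,400): cv2.putText(g,str(120+i),(o+2*i,8),0,.3,(0,0,255))
  cv2.putText(g,str(i),(0,2*i+4),0,.3,(0,0,255))
cv2.imwrite('pics/wp.png',g)"
```

```text
(no output)
```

View pics/wp.png

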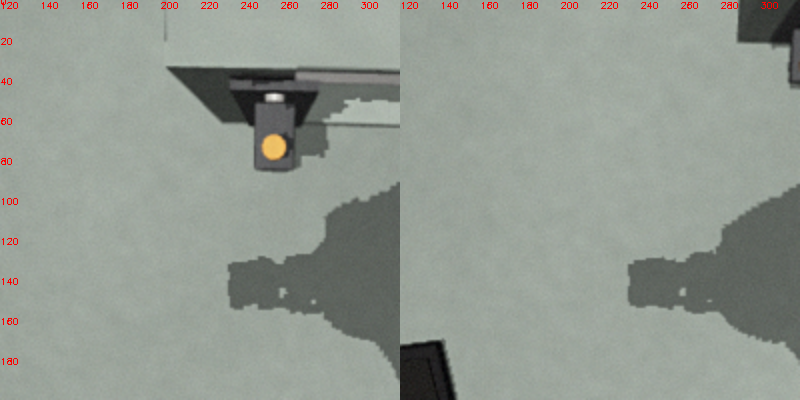

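The first wrist view shows the upper pin's brass top at about (256,73), on its dark bracket, with the cabinet's front edge on row 34. In the second view it lies just right of the crop, so I'll segment it.

```bash
python3 - <<'E'
from h import *
P=[];C=[]
for t in("wp1","wp2"):
    f,c,s=load(t);h=cv2.cvtColor(f,cv2.COLOR_BGR2HSV)
    m=cv2.inRange(h,(10,90,90),(30,255,255));m[190:]=0
    n,l,st,ce=cv2.connectedComponentsWithStats(m)
    for i in range(1,n):
        if st[i,4]>15: print(t,st[i],ce[i].round(1),onz(c,ce[i],153).round(1))
    C.append(c)
    # front edge of cabinet top: gradient along columns
    g=cv2.GaussianBlur(cv2.cvtColor(f,cv2.COLOR_BGR2GRAY),(3,3),0).astype(int)
    pts=[]
    for x in range(205 if t=="wp1" else 300,500,8):
        d=np.diff(g[5:60,x]);r=np.argmin(d)+5.5;
        if d.min()<-20: pts.append((x,r))
    W=np.array([onz(c,p,190)[:2] for p in pts]);print(np.array(pts)[::5],len(pts))
    if len(W)>4:
        q=np.polyfit(W[:,1],W[:,0],1);res=W[:,0]-np.polyval(q,W[:,1]);ok=abs(res-np.median(res))<2;q=np.polyfit(W[ok,1],W[ok,0],1);print("front edge yaw",np.degrees(np.arctan(-q[0])),"n",ok.sum(),"x at y=110",np.polyval(q,110), "corner",W[0])
E
```

```text
wp1 [251  67  12  13 128] [256.6  73.1] [628.1 111.6 153. ]
[[205.   32.5]
 [245.   33.5]
 [285.   33.5]
 [325.   34.5]
 [365.   55.5]
 [405.   38.5]
 [445.   41.5]
 [485.   43.5]] 37
front edge yaw -7.800431418515294 n 36 x at y=110 646.2406239576704 corner [649.77370174 135.71287696]
wp2 [343   0  19  18 184] [353.   7.] [627.4 113.3 153. ]
wp2 [320  25  12  12  89] [326.   29.8] [615.9 130.8 153. ]
wp2 [438 187  14   3  27] [444.4 188.4] [502.7  50.4 153. ]
[[324.   32.5]
 [364.   20.5]
 [404.   22.5]] 13
front edge yaw -5.796050334426848 n 9 x at y=110 611.8853803604364 corner [609.71664857 139.87572699]
```

play_rows(
  targets=[
    [0,0,-0.1408,0,0,-0.008,0.085],
    [0,0,-0.1408,0,0,-0.008,0.085],
    [0,0,-0.1408,0,0,-0.008,0.085],
    [0,0,-0.1408,0,0,-0.008,0.085],
    [0,0,-0.1408,0,0,-0.008,0.085],
    [0,0,-0.1408,0,0,-0.008,0.085],
    [0,0,-0.1408,0,0,-0.008,0.085],
    [0,0,-0.1408,0,0,-0.008,0.085],
    [0,0,-0.1408,0,0,-0.008,0.085],
    [0,0,-0.1408,0,0,-0.008,0.085],
    [0,0,-0.1408,0,0,-0.008,0.085],
  ],
)

```text
t: 6.6
ee_pos: [508.4, 185.1, 313.6]
eef_rot: [[0.138, 0.99, 0.0], [0.99, -0.138, -0.0], [-0.0, 0.0, -1.0]]
wrist_force: [0.4, -0.2, -0.0]
opening: 0.995
finger_force: 0.0
```

play_rows(
  targets=[
    [0,0,0,-0.0443,0.0034,0,0.085],
    [0,0,0,-0.0443,0.0034,0,0.085],
    [0,0,0,-0.0443,0.0034,0,0.085],
    [0,0,0,-0.0443,0.0034,0,0.085],
    [0,0,0,-0.0443,0.0034,0,0.085],
    [0,0,0,-0.0443,0.0034,0,0.085],
    [0,0,0,-0.0443,0.0034,0,0.085],
    [0,0,0,-0.0443,0.0034,0,0.085],
    [0,0,0,-0.0443,0.0034,0,0.085],
    [0,0,0,-0.0443,0.0034,0,0.085],
    [0,0,0,0,0,0,0.085],
    [0,0,0,0,0,0,0.085],
  ],
)

```text
t: 7.8
ee_pos: [477.5, -259.1, 312.8]
eef_rot: [[0.146, 0.989, -0.001], [0.989, -0.146, 0.0], [0.0, -0.001, -1.0]]
wrist_force: [0.9, 0.2, -0.7]
opening: 0.995
finger_force: 0.0
```

play_rows(
  targets=[
    [0,0,0,0.0033,0.0025,0.02,0.085],
    [0,0,0,0,0,0.035,0.085],
    [0,0,0,0,0,0.035,0.085],
    [0,0,0,0,0,0.03,0.085],
    [0,0,0,0,0,0,0.085],
    [0,0,0,0,0,0,0.085],
  ],
)

```text
t: 8.4
ee_pos: [481.7, -253.0, 194.2]
eef_rot: [[0.141, 0.99, 0.0], [0.99, -0.141, 0.0], [0.0, 0.0, -1.0]]
wrist_force: [0.2, 0.3, 0.3]
opening: 0.992
finger_force: 0.0
```

```bash
python3 - <<'E'
from h import *
f,c,s=snap('wd3');print(s["ee_pos"],s["eef_rot"][:,0])
g=f.copy();R=s["eef_rot"]
x0,x1,y0,y1=220,300,0,384
m=cv2.inRange(f,(170,170,170),(255,255,255));n,l,st,ce=cv2.connectedComponentsWithStats(m[:,200:320])
for i in range(1,n):
    if st[i,4]>200:
        ys,xs=np.nonzero(l==i);xs=xs+200;p=np.polyfit(ys,xs,1);print(st[i],p)
        for r in(ys.min(),ys.max()):
            q=onz(c,(np.polyval(p,r),r),156);print(r,q.round(1),"tool frame",(R.T@(q-s["ee_pos"])).round(1))
E
```

```text
[ 481.72324871 -253.04936553  194.17637349] [1.40605851e-01 9.90065599e-01 3.23037736e-04]
[   0    0  120   72 8526] [-2.20086160e-02  2.60010419e+02]
0 [ 499.9 -132.6  156. ] tool frame [121.8   1.1  38.2]
71 [ 494.3 -166.9  156. ] tool frame [87.1  0.3 38.2]
[  48  137   18  163 2587] [4.94714398e-03 2.55799296e+02]
137 [ 488.2 -201.8  156. ] tool frame [51.7 -0.8 38.2]
299 [ 473.3 -309.6  156. ] tool frame [-57.1  -0.4  38.2]
```

play_rows(
  targets=[
    [0,0,0,-0.003,-0.0005,0.025,0.085],
    [0,0,0,0,0,0.025,0.085],
    [0,0,0,0,0,0.019,0.085],
    [0,0,0,0,0,0,0.085],
    [0,0,0,0,0,0,0.085],
  ],
)

```text
t: 8.95
ee_pos: [481.6, -256.9, 126.3]
eef_rot: [[0.141, 0.99, 0.002], [0.99, -0.141, -0.001], [-0.001, 0.002, -1.0]]
wrist_force: [0.2, -0.1, 0.8]
opening: 0.995
finger_force: 0.0
```

play_rows(
  force=60,
  targets=[
    [0,0,0,0,0,0,0.006],
    [0,0,0,0,0,0,0.006],
    [0,0,0,0,0,0,0.006],
    [0,0,0,0,0,0,0.006],
    [0,0,0,0,0,0,0.006],
    [0,0,0,0,0,0,0.006],
    [0,0,0,0,0,0,0.006],
    [0,0,0,0,0,0,0.006],
    [0,0,0,0,0,0,0.006],
    [0,0,0,0,0,0,0.006],
    [0,0,0,0,0,0,0.006],
    [0,0,0,0,0,0,0.006],
  ],
)

```text
t: 10.15
ee_pos: [480.8, -256.6, 124.6]
eef_rot: [[0.142, 0.99, 0.001], [0.99, -0.142, -0.0], [-0.0, 0.001, -1.0]]
wrist_force: [0.0, -0.7, 5.2]
opening: 0.103
finger_force: 59.3
```

play_rows(
  targets=[
    [0,0,0,0,0,-0.005,0.006],
    [0,0,0,0,0,-0.01,0.006],
    [0,0,0,0,0,-0.015,0.006],
    [0,0,0,0,0,-0.02,0.006],
    [0,0,0,0,0,-0.02,0.006],
    [0,0,0,0,0,-0.02,0.006],
    [0,0,0,0,0,-0.02,0.006],
    [0,0,0,0,0,-0.02,0.006],
    [0,0,0,0,0,-0.01,0.006],
    [0,0,0,0,0,0,0.006],
    [0,0,0,0,0,0,0.006],
  ],
)

```text
t: 11.25
ee_pos: [480.2, -256.3, 263.4]
eef_rot: [[0.142, 0.99, -0.001], [0.99, -0.142, 0.001], [0.001, -0.001, -1.0]]
wrist_force: [0.1, 0.0, -3.4]
opening: 0.106
finger_force: 58.6
```

```bash
python3 - <<'E'
from h import *
f,c,s=snap('wk1');print(s["wrist_force"],s["ft_torque"],s["ee_pos"])
g=cv2.resize(f[60:210,180:340],(640,600),interpolation=cv2.INTER_CUBIC)
for i in range(0,160,20): cv2.putText(g,str(180+i),(4*i,8),0,.35,(0,0,255))
for i in range(0,150,15): cv2.putText(g,str(60+i),(0,4*i+4),0,.35,(0,0,255))
cv2.imwrite('pics/wk1v.png',g)
E
```

```text
[ 0.10976463  0.03164293 -3.4344828 ] [-0.01119892  0.03056705 -0.01237465] [ 480.18285559 -256.31180447  263.44761745]
```

View pics/wk1v.png

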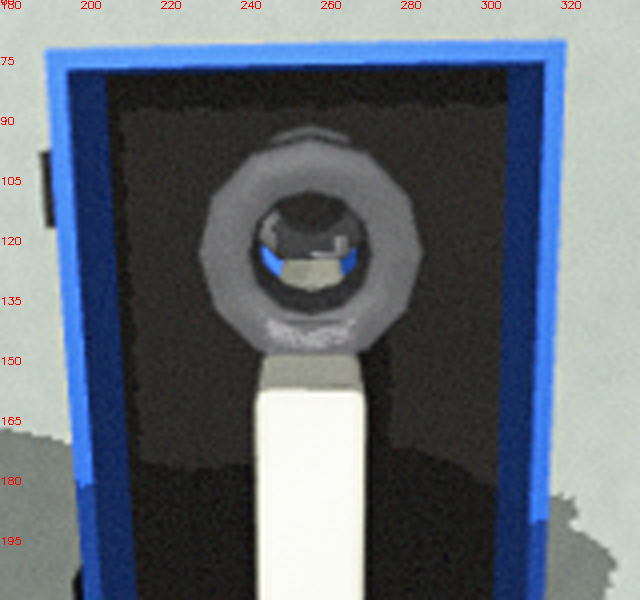

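The view shows the door held straight. The upper knuckle's ring is centred at about (257.6,122), 55.7 px across, so about 132 mm away. The door edge is in line at col 257.5.

```bash
python3 - <<'E'
from h import *
f,c,s=load('wk1');R=np.array(s["eef_rot"]);
for z in(14.4,12.,17.):
    q=onz(c,(257.65,122.4),s["ee_pos"][2]+z);k=R.T@(q-s["ee_pos"]);print("knuckle in tool",k.round(2))
f,c,s=load('wp1');R=np.array(s["eef_rot"]);q=onz(c,(256.6,73.1),153);print("pin in tool at wp1",(R.T@(q-s["ee_pos"])).round(2),q.round(1))
f2,c2,s2=load('wp2')
print(tri(c,(256.6,73.1),c2,(354,8)))
# lower pin in wp2
print("expected lower pin top px wp2",proj(c2,(628.1,111.6,68)),"upper",proj(c2,(628.1,111.6,153)))
# target TCP for yaw
kx,ky=65.0,0.5
for yaw in(-7.5,):
    a=np.radians(yaw);X=np.array([np.cos(a),np.sin(a)]);Y=np.array([np.sin(a),-np.cos(a)])
    print("target TCP",(q[:2]-kx*X-ky*Y))
E
```

```text
knuckle in tool [ 65.38  -0.16 -14.37]
knuckle in tool [ 65.12  -0.16 -11.97]
knuckle in tool [ 65.65  -0.16 -16.96]
pin in tool at wp1 [88.42  1.   73.26] [628.1 111.6 153. ]
(array([627.99667182, 111.44182295, 148.10282422]), np.float64(0.6865254696755723))
expected lower pin top px wp2 [327.04309297  28.93370349] upper [355.75637605   5.49720179]
target TCP [563.73158498 120.58576708]
```

play_rows(
  targets=[
    [0,0,0,0.02,-0.0028,0,0.006],
    [0,0,0,0.0367,-0.0058,0,0.006],
    [0,0,0,0.0367,-0.0058,0,0.006],
    [0,0,0,0.0367,-0.0058,0,0.006],
    [0,0,0,0.0367,-0.0058,0,0.006],
    [0,0,0,0.0367,-0.0058,0,0.006],
    [0,0,0,0.0367,-0.0058,0,0.006],
    [0,0,0,0.0367,-0.0058,0,0.006],
    [0,0,0,0.0367,-0.0058,0,0.006],
    [0,0,0,0.0367,-0.0058,0,0.006],
    [0,0,0,0.02,-0.0028,0,0.006],
    [0,0,0,0,0,0,0.006],
  ],
)

```text
t: 12.5
ee_pos: [474.5, 122.1, 263.4]
eef_rot: [[0.135, 0.991, -0.002], [0.991, -0.135, 0.001], [0.001, -0.002, -1.0]]
wrist_force: [0.1, 0.3, -2.8]
opening: 0.107
finger_force: 58.6
```

play_rows(
  targets=[
    [0,0,0.142,0,0,0,0.006],
    [0,0,0.142,0,0,0,0.006],
    [0,0,0.142,0,0,0,0.006],
    [0,0,0.142,0,0,0,0.006],
    [0,0,0.142,0,0,0,0.006],
    [0,0,0.142,0,0,0,0.006],
    [0,0,0.142,0,0,0,0.006],
    [0,0,0.142,0,0,0,0.006],
    [0,0,0.142,0,0,0,0.006],
    [0,0,0.142,0,0,0,0.006],
    [0,0,0.142,0,0,0,0.006],
    [0,0,0,0,0,0,0.006],
  ],
)

```text
t: 13.7
ee_pos: [475.5, 117.2, 263.4]
eef_rot: [[0.991, -0.136, -0.002], [-0.136, -0.991, -0.001], [-0.002, 0.001, -1.0]]
wrist_force: [-0.1, 0.1, -2.8]
opening: 0.105
finger_force: 58.6
```

play_rows(
  targets=[
    [0,0,0,0,0,0,0.006],
    [0,0,0,0,0,0,0.006],
  ],
)

```text
t: 13.9
ee_pos: [475.7, 117.9, 264.0]
eef_rot: [[0.992, -0.13, -0.001], [-0.13, -0.992, -0.0], [-0.001, 0.0, -1.0]]
wrist_force: [-0.4, 0.1, -3.7]
opening: 0.108
finger_force: 58.6
```

```bash
cat > d.py <<'E'
from h import *
import sys
s=get_state();R=np.array(s["eef_rot"]);x,y,z=map(float,sys.argv[1:4])
yaw=np.degrees(np.arctan2(R[1,0],R[0,0]))
print(s["t"],s["ee_pos"].round(1),"yaw",yaw.round(2),"tilt",R[2,:2].round(4),"F",s["wrist_force"].round(1),"M",s["ft_torque"].round(2))
print("tool delta",(R.T@(np.array([x,y,z])-s["ee_pos"])).round(1))
E
python3 d.py 563.2 120 220; python3 -c "
from h import *
f,c,s=snap('wk2')"
```

```text
13.9 [475.7 117.9 264. ] yaw -7.47 tilt [-0.0006  0.0002] F [-0.4  0.1 -3.7] M [-0.04  0.02  0.04]
tool delta [ 86.5 -13.5  43.9]
```

play_rows(
  targets=[
    [0,0,0,0,0,0.01,0.006],
    [0,0,0,0,0,0.02,0.006],
    [0,0,0,0,0,0.02,0.006],
    [0,0,0,0,0,0.02,0.006],
    [0,0,0,0,0,0.018,0.006],
    [0,0,0,0,0,0.008,0.006],
    [0,0,0,0.015,-0.003,0,0.006],
    [0,0,0,0.02,-0.004,0,0.006],
    [0,0,0,0.015,-0.0035,0,0.006],
    [0,0,0,0.01,-0.003,0,0.006],
    [0,0,0,0,0,0,0.006],
    [0,0,0,0,0,0,0.006],
  ],
)

```text
t: 15.15
ee_pos: [536.6, 123.9, 168.1]
eef_rot: [[0.991, -0.132, -0.001], [-0.132, -0.991, 0.0], [-0.001, -0.0, -1.0]]
wrist_force: [0.2, -0.6, -2.4]
opening: 0.105
finger_force: 58.7
```

```bash
python3 d.py 563.2 120 168
```

```text
15.15 [536.6 123.9 168.1] yaw -7.61 tilt [-0.0008 -0.0001] F [ 0.2 -0.6 -2.4] M [ 0.06  0.03 -0.03]
tool delta [26.9  0.3  0.1]
```

```bash
python3 - <<'E'
from h import *
f,c,s=snap('wk3');R=np.array(s["eef_rot"])
h=cv2.cvtColor(f,cv2.COLOR_BGR2HSV);m=cv2.inRange(h,(10,90,90),(30,255,255));m[150:]=0
n,l,st,ce=cv2.connectedComponentsWithStats(m)
for i in range(1,n):
    if st[i,4]>15:
        q=onz(c,ce[i],153);print(st[i],ce[i].round(1),q.round(1),"tool",(R.T@(q-s["ee_pos"])).round(2))
print(s["ee_pos"])
E
```

```text
[246  51  17  19 249] [254.4  59.5] [628.  111.6 153. ] tool [9.221e+01 7.000e-02 1.506e+01]
[536.58989859 123.88302258 168.13617191]
```

play_rows(
  targets=[
    [0,0,0,0.008,0.0002,0,0.006],
    [0,0,0,0.008,0,0,0.006],
    [0,0,0,0.007,0,0,0.006],
    [0,0,0,0.0038,0,0,0.006],
    [0,0,0,0,0,0,0.006],
    [0,0,0,0,0,0,0.006],
    [0,0,0,0,0,0,0.006],
  ],
)

```text
t: 15.9
ee_pos: [563.3, 120.0, 168.3]
eef_rot: [[0.991, -0.133, -0.0], [-0.133, -0.991, 0.0], [-0.0, -0.0, -1.0]]
wrist_force: [-0.8, 0.3, -3.6]
opening: 0.105
finger_force: 58.7
```

```bash
python3 d.py 563.2 120 138.6
```

```text
15.9 [563.3 120.  168.3] yaw -7.62 tilt [-0.0002 -0.0001] F [-0.8  0.3 -3.6] M [0.03 0.04 0.  ]
tool delta [-0.1  0.1 29.7]
```

Right on target. I'll lower it in small steps past the pin tops (contact would come at about TCP z 156).

play_rows(
  targets=[
    [0,0,0,0,0,0.003,0.006],
    [0,0,0,0,0,0.003,0.006],
    [0,0,0,0,0,0.002,0.006],
    [0,0,0,0,0,0.002,0.006],
    [0,0,0,0,0,0.0015,0.006],
    [0,0,0,0,0,0.0015,0.006],
    [0,0,0,0,0,0.001,0.006],
    [0,0,0,0,0,0,0.006],
  ],
)

```text
t: 16.7
ee_pos: [563.5, 119.9, 154.2]
eef_rot: [[0.991, -0.133, -0.0], [-0.133, -0.991, 0.0], [-0.0, -0.0, -1.0]]
wrist_force: [-0.6, 1.0, -3.0]
opening: 0.104
finger_force: 58.7
```

play_rows(
  targets=[
    [0,0,0,0,0,0.001,0.006],
    [0,0,0,0,0,0.001,0.006],
    [0,0,0,0,0,0.001,0.006],
    [0,0,0,0,0,0,0.006],
  ],
)

```text
t: 17.1
ee_pos: [563.5, 119.9, 151.2]
eef_rot: [[0.991, -0.133, -0.0], [-0.133, -0.991, 0.0], [-0.0, -0.0, -1.0]]
wrist_force: [-0.5, -0.1, -3.0]
opening: 0.108
finger_force: 58.7
```

play_rows(
  targets=[
    [0,0,0,0,0,0.0015,0.006],
    [0,0,0,0,0,0.0015,0.006],
    [0,0,0,0,0,0.0015,0.006],
    [0,0,0,0,0,0.0015,0.006],
    [0,0,0,0,0,0.0015,0.006],
    [0,0,0,0,0,0.0015,0.006],
    [0,0,0,0,0,0.001,0.006],
    [0,0,0,0,0,0,0.006],
  ],
)

```text
t: 17.9
ee_pos: [563.5, 119.8, 141.1]
eef_rot: [[0.991, -0.133, -0.0], [-0.133, -0.991, 0.0], [-0.0, 0.0, -1.0]]
wrist_force: [-0.2, 0.5, -3.2]
opening: 0.108
finger_force: 58.7
```

play_rows(
  targets=[
    [0,0,0,0,0,0.0007,0.006],
    [0,0,0,0,0,0.0007,0.006],
    [0,0,0,0,0,0,0.006],
  ],
)

```text
t: 18.2
ee_pos: [563.6, 119.9, 139.9]
eef_rot: [[0.991, -0.133, -0.0], [-0.133, -0.991, 0.0], [-0.0, -0.0, -1.0]]
wrist_force: [0.2, -0.5, -2.3]
opening: 0.108
finger_force: 58.7
```

play_rows(
  targets=[
    [0,0,0,0,0,0.0006,0.006],
    [0,0,0,0,0,0.0006,0.006],
    [0,0,0,0,0,0,0.006],
  ],
)

```text
t: 18.5
ee_pos: [563.6, 119.9, 138.7]
eef_rot: [[0.991, -0.133, 0.0], [-0.133, -0.991, 0.0], [0.0, -0.0, -1.0]]
wrist_force: [-0.2, 0.5, -2.5]
opening: 0.108
finger_force: 58.8
```

play_rows(
  targets=[
    [0,0,0,0,0,0.0005,0.006],
    [0,0,0,0,0,0,0.006],
  ],
)

```text
t: 18.7
ee_pos: [563.6, 120.0, 138.6]
eef_rot: [[0.991, -0.133, 0.0], [-0.133, -0.991, 0.0], [0.0, -0.0, -1.0]]
wrist_force: [-1.4, 0.3, 1.0]
opening: 0.111
finger_force: 59.3
```

The force picked up just at the expected home height of 138.6 mm, so the door is seated. Releasing now.

play_rows(
  targets=[
    [0,0,0,0,0,0,0.02],
    [0,0,0,0,0,0,0.04],
    [0,0,0,0,0,0,0.05],
    [0,0,0,0,0,0,0.05],
    [0,0,0,0,0,0,0.05],
    [0,0,0,0,0,0,0.05],
    [0,0,0,0,0,0,0.05],
    [0,0,0,0,0,0,0.05],
  ],
)

```text
t: 19.5
ee_pos: [563.6, 119.9, 138.2]
eef_rot: [[0.991, -0.133, 0.0], [-0.133, -0.991, 0.0], [0.0, -0.0, -1.0]]
wrist_force: [0.4, 0.2, -0.1]
opening: 0.582
finger_force: 0.0
```

play_rows(
  targets=[
    [0,0,0,0,0,-0.02,0.05],
    [0,0,0,0,0,-0.04,0.05],
    [0,0,0,0,0,-0.04,0.05],
    [0,0,0,0,0,-0.02,0.05],
    [0,0,0,0,0,0,0.05],
    [0,0,0,0,0,0,0.05],
  ],
)

```text
t: 20.1
ee_pos: [563.6, 119.9, 258.2]
eef_rot: [[0.991, -0.133, 0.001], [-0.133, -0.991, 0.0], [0.001, -0.0, -1.0]]
wrist_force: [0.2, -0.5, -0.7]
opening: 0.583
finger_force: 0.0
```

```bash
python3 - <<'E'
from h import *
f,c,s=snap('wh');g=grab_frame("scene");T=grab_frame("top");cv2.imwrite("pics/s2.png",g)
a=cv2.resize(f[20:320,150:350],(400,600));b=cv2.resize(g[190:300,190:300],(400,300),interpolation=cv2.INTER_CUBIC);d=cv2.resize(T[115:205,150:270],(400,300),interpolation=cv2.INTER_CUBIC)
cv2.imwrite("pics/hv.png",np.hstack([a,np.vstack([b,d])]));print(s["ee_pos"],s["wrist_force"])
E
```

```text
[563.62630554 119.89785701 258.1985213 ] [ 0.15983518 -0.47538201 -0.73858518]
```

View pics/hv.png

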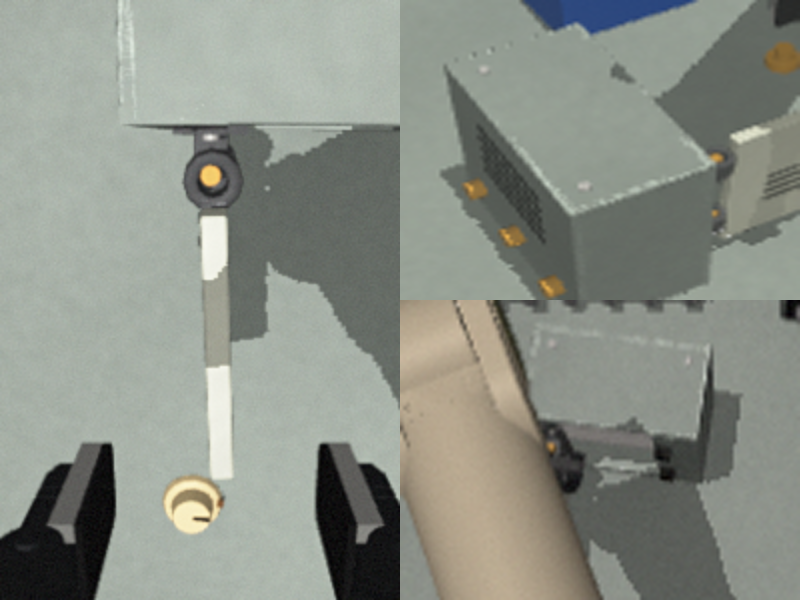

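The door hangs on the pins with both pin tops showing flush inside the knuckles, and it stands square and free. Next I'll shut the fingers and bring them down on the door's outer (+y) side.

play_rows(
  force=20,
  targets=[
    [0,0,0,-0.008,-0.012,0,0],
    [0,0,0,-0.009,-0.012,0,0],
    [0,0,0,-0.008,-0.0115,0,0],
    [0,0,0,0,0,0,0],
    [0,0,0,0,0,0,0],
    [0,0,0,0,0,0,0],
    [0,0,0,0,0,0.02,0],
    [0,0,0,0,0,0.03,0],
    [0,0,0,0,0,0.03,0],
    [0,0,0,0,0,0.028,0],
    [0,0,0,0,0,0.01,0],
    [0,0,0,0,0,0,0],
  ],
)

```text
t: 21.45
ee_pos: [543.0, 157.5, 139.0]
eef_rot: [[0.991, -0.134, -0.003], [-0.134, -0.991, -0.001], [-0.003, 0.001, -1.0]]
wrist_force: [-0.8, 0.0, -0.4]
opening: -0.001
finger_force: 0.0
```

```bash
python3 d.py 543.5 158.4 140
```

```text
21.45 [543.  157.5 139. ] yaw -7.7 tilt [-0.0026  0.0011] F [-0.8  0.  -0.4] M [ 0.01 -0.01 -0.01]
tool delta [ 0.4 -1.  -1. ]
```

play_rows(
  targets=[
    [0,0,0,0,0.005,0,0],
    [0,0,0,0,0.005,0,0],
    [0,0,0,0,0.004,0,0],
    [0,0,0,-0.0006,0.0036,0,0],
    [0,0,0,-0.0006,0.0036,0,0],
    [0,0,0,-0.0006,0.0036,0,0],
    [0,0,0,-0.0006,0.0036,0,0],
    [0,0,0,0,0.0038,0,0],
    [0,0,0,0,0.0038,0,0],
    [0,0,0,0,0.0037,0,0],
    [0,0,0,0,0.0037,0,0],
  ],
)

```text
t: 22.55
ee_pos: [535.3, 115.4, 140.2]
eef_rot: [[0.991, -0.133, 0.0], [-0.133, -0.991, 0.0], [-0.0, -0.0, -1.0]]
wrist_force: [0.0, -0.3, 0.5]
opening: -0.003
finger_force: 0.1
```

play_rows(
  targets=[
    [0,0,0,0.0007,0.0039,0,0],
    [0,0,0,0.0007,0.0039,0,0],
    [0,0,0,0.0007,0.0038,0,0],
    [0,0,0,0.0007,0.0038,0,0],
    [0,0,0,0.0014,0.0038,0,0],
    [0,0,0,0.0014,0.0038,0,0],
    [0,0,0,0.0014,0.0038,0,0],
    [0,0,0,0.0014,0.0038,0,0],
    [0,0,0,0.0022,0.0036,0,0],
    [0,0,0,0.0022,0.0036,0,0],
    [0,0,0,0.0022,0.0036,0,0],
    [0,0,0,0.0021,0.0035,0,0],
  ],
)

```text
t: 23.75
ee_pos: [546.5, 68.6, 140.2]
eef_rot: [[0.991, -0.133, 0.0], [-0.133, -0.991, 0.0], [-0.0, -0.0, -1.0]]
wrist_force: [0.2, 0.4, 0.0]
opening: 0.003
finger_force: 0.1
```

play_rows(
  targets=[
    [0,0,0,0.0028,0.0032,0,0],
    [0,0,0,0.0028,0.0032,0,0],
    [0,0,0,0.0029,0.0032,0,0],
    [0,0,0,0.0029,0.0032,0,0],
    [0,0,0,0.0035,0.0027,0,0],
    [0,0,0,0.0035,0.0027,0,0],
    [0,0,0,0.0035,0.0027,0,0],
    [0,0,0,0.0036,0.0026,0,0],
  ],
)

```text
t: 24.55
ee_pos: [568.8, 42.0, 140.2]
eef_rot: [[0.991, -0.133, 0.0], [-0.133, -0.991, 0.0], [-0.0, -0.0, -1.0]]
wrist_force: [-0.6, -0.2, -0.2]
opening: -0.001
finger_force: 0.1
```

```bash
python3 - <<'E'
from h import *
f,c,s=snap('wsh');cv2.imwrite("pics/shv.png",f);d=s["ee_pos"][:2]-[628,111.6];a=np.radians(-7.7)
print(s["t"],s["ee_pos"],s["wrist_force"],"cab rel",d@[np.cos(a),np.sin(a)],d@[-np.sin(a),np.cos(a)])
E
```

```text
24.55 [568.79472708  42.00236532 140.21687631] [-0.59169045 -0.23506401 -0.20556512] cab rel -49.3463092146912 -76.90277537898348
```

View pics/shv.png

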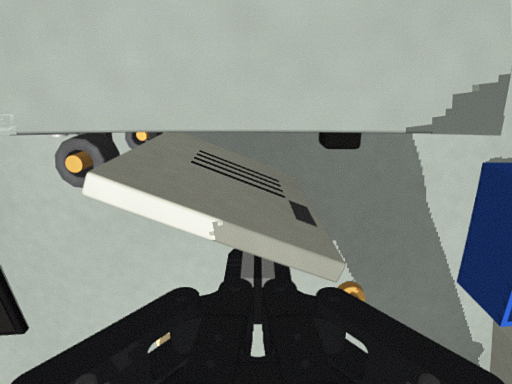

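The wrist view shows the door about 70° shut. Its knuckle is around the pin at (78,162), the fingers push mid-door at (260,260), and the rubber stop is at (340,140). I'll continue slowly.

play_rows(
  targets=[
    [0,0,0,0.0032,0.0016,0,0],
    [0,0,0,0.0032,0.0016,0,0],
    [0,0,0,0.0032,0.0016,0,0],
    [0,0,0,0.0032,0.0015,0,0],
    [0,0,0,0.0032,0.0015,0,0],
    [0,0,0,0.0022,0.0007,0,0],
    [0,0,0,0.0022,0.0007,0,0],
    [0,0,0,0.0022,0.0007,0,0],
    [0,0,0,0.0021,0.0007,0,0],
    [0,0,0,0.002,0.0005,0,0],
    [0,0,0,0.002,0.0005,0,0],
    [0,0,0,0,0,0,0],
  ],
)

```text
t: 25.8
ee_pos: [595.6, 26.7, 140.2]
eef_rot: [[0.991, -0.133, 0.0], [-0.133, -0.991, 0.0], [0.0, -0.0, -1.0]]
wrist_force: [-0.1, -0.1, 0.7]
opening: -0.001
finger_force: 0.1
```

play_rows(
  targets=[
    [0,0,0,0.0015,0,0,0],
    [0,0,0,0.0015,0,0,0],
    [0,0,0,0,0,0,0],
  ],
)

```text
t: 26.1
ee_pos: [598.6, 26.5, 140.2]
eef_rot: [[0.991, -0.133, 0.0], [-0.133, -0.991, 0.0], [0.0, -0.0, -1.0]]
wrist_force: [-0.0, -1.3, 0.1]
opening: -0.003
finger_force: 0.1
```

```bash
cat > ang.py <<'E'
from h import *
f,c,s=snap('wsh2');d=s["ee_pos"][:2]-[628,111.6];a=np.radians(-7.7)
print(s["t"],s["ee_pos"].round(1),s["wrist_force"].round(1),"cab rel",d@[np.cos(a),np.sin(a)],d@[-np.sin(a),np.cos(a)])
m=cv2.inRange(f,(185,185,185),(255,255,255));m[:110]=0;n,l,st,ce=cv2.connectedComponentsWithStats(m)
for i in range(1,n):
    if st[i,4]>100:
        ys,xs=np.nonzero(l==i);r=cv2.minAreaRect(np.stack([xs,ys],1).astype(np.float32));b=cv2.boxPoints(r);W=np.array([onz(c,p,170) for p in b]);print(st[i]);e=[W[1]-W[0],W[2]-W[1]];e=max(e,key=np.linalg.norm);print("W",W[:,:2].round(0).tolist(),"line vs cab y deg",np.degrees(np.arctan(e[0]/e[1]))-7.7)
E
python3 ang.py
```

```text
26.1 [598.6  26.5 140.2] [-0.  -1.3  0.1] cab rel -17.7746275407637 -88.28345418241229
[  70  237  143   22 2372]
W [[623.0, 100.0], [632.0, 96.0], [624.0, 40.0], [615.0, 41.0]] line vs cab y deg 0.6148942342674344
```

play_rows(
  targets=[
    [0,0,0,0.001,0,0,0],
    [0,0,0,0.001,0,0,0],
    [0,0,0,0,0,0,0],
  ],
)

```text
t: 26.45
ee_pos: [600.5, 26.3, 140.2]
eef_rot: [[0.991, -0.133, 0.0], [-0.133, -0.991, 0.0], [0.0, -0.0, -1.0]]
wrist_force: [-0.4, -0.7, 0.0]
opening: 0.0
finger_force: 0.1
```

play_rows(
  targets=[
    [0,0,0,0.0008,0,0,0],
    [0,0,0,0.0008,0,0,0],
    [0,0,0,0,0,0,0],
  ],
)

```text
t: 26.75
ee_pos: [601.0, 26.2, 140.0]
eef_rot: [[0.991, -0.133, -0.002], [-0.133, -0.991, -0.0], [-0.002, 0.0, -1.0]]
wrist_force: [-5.4, -0.5, 3.0]
opening: -0.004
finger_force: 2.7
```

About 5 N at the stops, so the door is shut. I'll back off gently and look.

play_rows(
  targets=[
    [0,0,0,-0.0005,0,0,0],
    [0,0,0,-0.0005,0,0,0],
    [0,0,0,-0.001,0,0,0],
    [0,0,0,-0.003,0,0,0],
    [0,0,0,-0.01,0,0,0],
    [0,0,0,-0.02,0,0,0],
    [0,0,0,-0.025,0,0,0],
    [0,0,0,0,0,-0.03,0],
    [0,0,0,0,0,-0.04,0],
    [0,0,0,0,0,-0.03,0],
    [0,0,0,0,0,0,0],
    [0,0,0,0,0,0,0],
  ],
)

```text
t: 27.95
ee_pos: [542.4, 34.2, 240.8]
eef_rot: [[0.991, -0.133, 0.002], [-0.133, -0.991, -0.0], [0.002, -0.0, -1.0]]
wrist_force: [0.3, -0.5, -0.7]
opening: 0.001
finger_force: 0.0
```

```bash
python3 ang.py; python3 -c "
from h import *
cv2.imwrite('pics/end.png',np.hstack([load('wsh2')[0][:,100:500],grab_frame('scene')[:,60:460]]))"
```

```text
27.95 [542.4  34.2 240.8] [ 0.3 -0.5 -0.7] cab rel -74.45404677100032 -88.20555181346076
[167 261  27  27 283]
W [[489.0, 115.0], [509.0, 101.0], [499.0, 87.0], [478.0, 101.0]] line vs cab y deg -63.3009208217573
```

View pics/end.png

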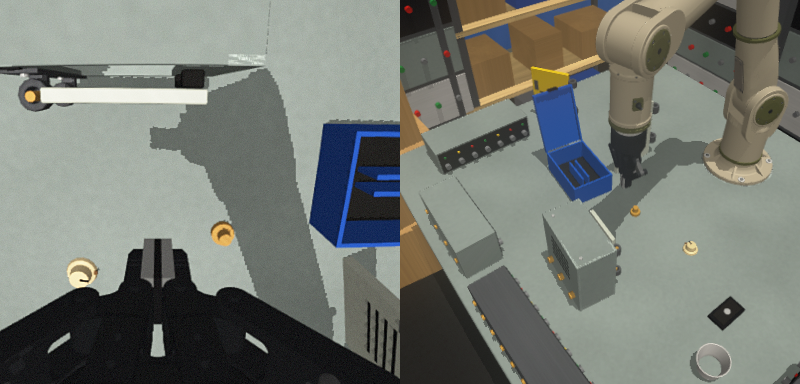

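The door is parallel to the cabinet front, with its edge at rows 90–104 in the left half. It rests on the stop at (190,78), with the pin in its knuckle at (33,96). The bystanders, lid and case are undisturbed.

```bash
python3 -c "
from cell import close_job
print(close_job())"
```

```text
the job is handed in; nothing more can be done
None
```

The white door is hung on both pins and swung shut against the rubber stops. The gripper is clear, nothing else looks moved, and the job was handed in at about 28 s; the hand-in call returned no verdict.

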